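# Boxing up four gift bottles at the liquor shop counter

### The arm

A 6-joint arm with a two-finger parallel gripper is mounted at the origin on the work surface. World frame = base frame: x ahead of the robot, y to its left, z up, the work surface at z = 0. Lengths are in mm, angles in rad, forces in N, time in s.
With the tool pointing down it reaches from about 350 to 775 mm from the base axis. Payload 7.3 kg.
Tool frame: the origin (TCP) lies midway between the tips of the shut fingers; the grasp point (between the pads) lies 19 mm behind it; z points along the fingers, y is the line along which they close (so a half turn about z gives the same grasp; the last joint's range is limited). The gripper opens to 92 mm and grips with 3 to 60 N. Pads are 19 mm wide; open, the fingers measure 130 mm over their backs; the gripper's body (75 mm by 190 mm) begins 47 mm behind the grasp point.
Start: joints at [-1.481, 0.342, 1.524, -0, 1.275, -0.146], TCP at [122.672, -510.486, 226.741] pointing down, gripper open.
Joint ranges: [-2.53, 2.53], [-0.77, 2.02], [0.04, 2.7], [-1, 4.14], [0.28, 2.66], [-3.11, 3.11]. Speed limits (rad/s): [2.57, 2.57, 3.14, 3.14, 3.14, 3.14].

### API

Orientations are given as [roll, pitch, yaw] about the fixed x, y, z axes, in that order (R = Rz(yaw) Ry(pitch) Rx(roll)).
In Python, from plant import monitor, optics, workorder gives the robot as it stands. The module is installed in compiled form; this text tells all that it offers.
- The arm moves only by the tool servo_tool, never from a script. Its arguments are lists of equal length, an entry for each row: "linear": the shift along the tool's x, y, z as a fraction of full scale, a list of three; "spin": the turn about the tool's z as a fraction of full scale. In form: {"linear": [[dx, dy, dz], ...], "spin": [spin, ...]}. A call has exactly 8 rows; each row shifts and turns the commanded pose from where the row before left it, along the tool's axes as they then stand; what a row does not reach is not made up. Full scale, the value 1, is 200 mm for a shift and 90 degrees for a turn. A row lasts 1/8 s, in which the tool goes at most 62.5 mm and 10.7 degrees, less where a joint would pass 70% of its speed; a pose out of reach is approached as far as the arm can. A call with a number of a shift or a turn outside -1 to 1 is refused whole. A call with a gripper value outside its range is refused whole. "hand" is the opening, from -1 (shut) to 1 (fully open), set as the call begins (left out, the last holds). The fingers move at their own pace and stop on an object; the grip force is fixed at half the most. Time passes only in rows, so rows that do not move let the fingers close, or fill a call up. It gives the time, the measured TCP pose, the force, the opening and the grip force at its end, in the units of the state.
- monitor.get_obs(): the state, without advancing time (a new reading comes with each control period).
- optics.capture(name): name is "scene" or "top"; returns a dict with "frame" (420x560x3 uint8, blue, green, red), "K" (3x3 intrinsics, pixels), "D" ([k1, k2, p1, p2, k3] as OpenCV has them; the pictures are not rectified), "world_to_cam" (4x4, takes a point from world to camera coordinates). Camera axes: x right, y down, z forward; pixel columns grow to the right and rows downward; lengths in mm; the calibration is good to about 2 mm. A picture is of the moment at which its call begins. There is no depth.
- workorder.close_job(): hands the job in; it is judged then, once.
The state is a dict: "time": time; "joint_positions": joint angles; "dq": joint speeds; "tau": joint torques, N m; "tool_pos": TCP position; "tcp_rot": TCP orientation; "contact_force": force on the tool from outside, world axes, zero at the start; "moment": the same for the moment, N m; "grip_width": finger opening in mm; "finger_force": force on a finger pad.
Only numpy, scipy, OpenCV 4.12 (cv2) and the standard library are available. Lean on these libraries where they do the work, as an engineer would, in place of code of your own. Each camera call takes 0.05 s, during which the arm holds its last target. There are 200 camera calls.

### The job

These four bottles came through the earthquake whole, so pack them for gifts: stand each one upright in the gift-box base whose recess fits its foot in shape and size, right down on the felt. It is glass, so set each bottle down gently and let none fall over. Leave the porcelain sake flask and the little cup standing where they are.

Things in the scene. Friction and masses are not known exactly. Their poses are not given: they have to be found in the camera images.
- jar: Cup jar: clear glass with a paper band and a flat tinplate lid, round, 62 mm diameter, 95 mm high with straight sides (lid diameter 61 mm, its top 9 mm). About 0.32 kg. Loose, stands upright on the counter, at any yaw. Origin: centre of its underside, z up. 
- slim: Slim round bottle: brown glass, paper band, body 46 mm diameter up to 80 mm height, then tapering to a neck; dark metal screw cap 27 mm diameter from 112 to 145 mm height (top). About 0.24 kg. Loose, stands upright on the counter, at any yaw. Origin: centre of its underside, z up. 
- square: Square bottle: green glass, body 54 x 54 mm with straight sides up to 103 mm height, shoulder above it, black cap 30 mm diameter from 115 to 133 mm height (top). About 0.40 kg. Loose, stands upright on the counter, at any yaw. Origin: centre of its underside, z up. x and y axes: square to its sides.
- flask: Flat flask: brown glass, body 76 mm (along its x axis) x 36 mm (along its y axis) with straight sides up to 103 mm height, shoulder above it, dark metal cap 27 mm diameter from 115 to 133 mm height (top). About 0.36 kg. Loose, stands upright on the counter, at any yaw. Origin: centre of its underside, z up. 
- jar_base: Gift-box base with the large round recess: 104 x 104 mm outside, recess 74 mm diameter (6 mm clear all round the cup jar). Fixed to the counter, any yaw. Brown card, white insert; rim 40 mm, insert top 36 mm high, recess 30 mm deep to a grey felt floor 6 mm above the counter, chamfered mouth. Origin: on the counter, right under the recess's centre, z up.
- slim_base: Gift-box base with the small round recess: 88 x 88 mm outside, recess 58 mm diameter (6 mm clear all round the slim bottle). Fixed to the counter, any yaw. Brown card, white insert; rim 40 mm, insert top 36 mm high, recess 30 mm deep to a grey felt floor 6 mm above the counter, chamfered mouth. Origin: on the counter, right under the recess's centre, z up.
- square_base: Gift-box base with the square recess: 96 x 96 mm outside, recess 66 x 66 mm (6 mm clear all round the square bottle), square to its x and y axes. Fixed to the counter, any yaw. Brown card, white insert; rim 40 mm, insert top 36 mm high, recess 30 mm deep to a grey felt floor 6 mm above the counter, chamfered mouth. Origin: on the counter, right under the recess's centre, z up.
- flask_base: Gift-box base with the oblong recess: 118 mm (along its x axis) x 78 mm outside, recess 88 mm (along x) x 48 mm (along y) (6 mm clear all round the flat flask). Fixed to the counter, any yaw. Brown card, white insert; rim 40 mm, insert top 36 mm high, recess 30 mm deep to a grey felt floor 6 mm above the counter, chamfered mouth. Origin: on the counter, right under the recess's centre, z up.
- tokkuri: White porcelain sake flask with a blue band, round, 75 mm diameter at its belly, 120 mm high; to be left alone. About 0.3 kg. Loose, stands upright on the counter, at any yaw. Origin: centre of its underside, z up. 
- cup: Small white porcelain sake cup, round, open, 58 mm diameter at the rim, 40 mm high; to be left alone. Loose, stands upright on the counter, at any yaw. Origin: centre of its underside, z up. 
Not all that is in view belongs to the job. Several things have the shape of the square; the one meant has the colours described above. Leave any pink look-alike of the flask alone.

How it is judged (in metres and radians):
At the end, for the whole second after the job is handed in: Each bottle stands at rest in its own base: within 12 mm of the recess's centre, its underside at most 5 mm above the felt, upright within 0.1 rad (6 degrees); the sake flask and the cup stand upright within 25 mm of where they were (horizontal distance between jar and jar_base below 0.012 m and z of jar in the frame of jar_base between 0.002 and 0.011 m and angle between each of jar, slim, square, flask's own z axis and vertical below 0.1 rad and linear speed of each of jar, slim, square, flask below 0.02 m/s and angular speed of each of jar, slim, square, flask below 0.2 rad/s and horizontal distance between slim and slim_base below 0.012 m and z of slim in the frame of slim_base between 0.002 and 0.011 m and horizontal distance between square and square_base below 0.012 m and z of square in the frame of square_base between 0.002 and 0.011 m and horizontal distance between flask and flask_base below 0.012 m and z of flask in the frame of flask_base between 0.002 and 0.011 m and distance of each of tokkuri, cup from where it was at the start of the episode below 0.025 m and angle between each of tokkuri, cup's own z axis and vertical below 0.2 rad); the robot touches nothing.
It fails at once if the sake flask is knocked over or pushed away (distance of tokkuri from where it was at the start of the episode above 0.025 m or angle between tokkuri's own z axis and vertical above 0.4 rad).
It fails at once if the sake cup is knocked over or pushed away (distance of cup from where it was at the start of the episode above 0.025 m or angle between cup's own z axis and vertical above 0.4 rad).
It fails at once if a bottle is tipped over (angle between any of jar, slim, square, flask's own z axis and vertical above 0.6 rad).
It fails at once if a bottle is dropped or rammed into its box base: it goes down into the recess at over 0.45 m/s ((horizontal distance between jar and jar_base below 0.03 m and z of jar in the frame of jar_base below 0.03 m and linear speed of jar above 0.45 m/s) or (horizontal distance between slim and slim_base below 0.03 m and z of slim in the frame of slim_base below 0.03 m and linear speed of slim above 0.45 m/s) or (horizontal distance between square and square_base below 0.03 m and z of square in the frame of square_base below 0.03 m and linear speed of square above 0.45 m/s) or (horizontal distance between flask and flask_base below 0.03 m and z of flask in the frame of flask_base below 0.03 m and linear speed of flask above 0.45 m/s)).
It also fails if it takes over 120 s, if anything falls off the work surface, if the arm or the gripper's body presses on something with over 40 N, if the wrist force passes 120 N, or if a joint passes its speed limit or range.

## Working session

There is one attempt and no reset: what is moved stays moved. The work goes in short steps, Python scripts to look and compute and a tool call to move; the robot and the scene stay as the last step left them, time stands still between calls to the robot, and variables do not carry over. Pictures are saved under pics/ and viewed, at most 14 in all, crops included, and the job is handed in when it is done.

Besides the shell and the picture viewer there is one more tool, called after "Emit:" as name(argument=value, ...), one argument or row to a line, values as JSON. servo_tool: Moves the arm, as the interface text tells. Shift numbers are shares of 200 mm and turn numbers shares of 90 degrees, none past 1 either way. Its arguments: {"type":"object","properties":{"linear":{"type":"array","items":{"type":"array","items":{"type":"number","minimum":-1,"maximum":1}}},"spin":{"type":"array","items":{"type":"number","minimum":-1,"maximum":1}},"hand":{"type":"number"}},"required":["linear","spin"]}

```bash
mkdir -p pics; python3 - <<'E'
from plant import monitor, optics
import cv2,numpy as np
for n in("scene","top"):
    c=optics.capture(n); cv2.imwrite(f"pics/{n}0.png",c["frame"]); print(n,c["K"],c["D"],c["world_to_cam"])
print(monitor.get_obs())
E
```

```text
scene [[408.57628659   0.         279.9069395 ]
 [  0.         408.57628659 207.15180719]
 [  0.           0.           1.        ]] [-0.06515205  0.          0.          0.          0.        ] [[-9.75941170e-02  9.95223734e-01  2.26002919e-03  4.60984885e+01]
 [ 5.22007479e-01  5.31225152e-02 -8.51285023e-01 -2.42039554e+02]
 [-8.47339118e-01 -8.19006579e-02 -5.24698677e-01  1.53639631e+03]
 [ 0.00000000e+00  0.00000000e+00  0.00000000e+00  1.00000000e+00]]
top [[382.1317349    0.         272.01524136]
 [  0.         382.1317349  203.95920862]
 [  0.           0.           1.        ]] [-0.08911641  0.          0.          0.          0.        ] [[-9.63666673e-03 -9.99579830e-01 -2.73367405e-02  3.16112085e+01]
 [-9.92858320e-01  1.28156155e-02 -1.18609094e-01  5.60970728e+02]
 [ 1.18909595e-01  2.59985139e-02 -9.92564651e-01  9.03621699e+02]
 [ 0.00000000e+00  0.00000000e+00  0.00000000e+00  1.00000000e+00]]
{'time': 0.1, 'joint_positions': array([-1.48101669e+00,  3.42633210e-01,  1.52494754e+00,  5.84712209e-07,
        1.27537331e+00, -1.45994458e-01]), 'dq': array([ 6.68089722e-04, -3.69488304e-03, -1.74622470e-03, -6.83819058e-05,
        1.43544640e-03, -5.46796018e-04]), 'tau': array([ 1.59192892e-03, -4.32006347e+01, -2.44694030e+01,  7.19582615e-02,
        5.26890904e-02, -4.74642491e-05]), 'tool_pos': array([ 122.62912069, -510.09957546,  226.11565377]), 'tcp_rot': array([-3.14024580e+00, -1.98606753e-04,  2.35773789e-01]), 'contact_force': array([ 0.36794932, -0.19832177, -0.09824954]), 'moment': array([-0.01088095, -0.00703634, -0.04221055]), 'finger_force': 0.0, 'grip_width': 91.42715953772533}
```

View pics/scene0.png

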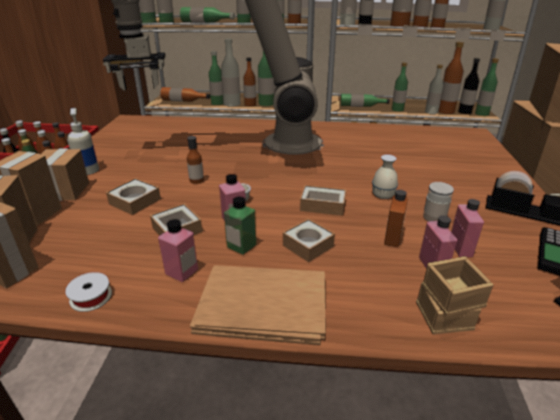

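View pics/top0.png

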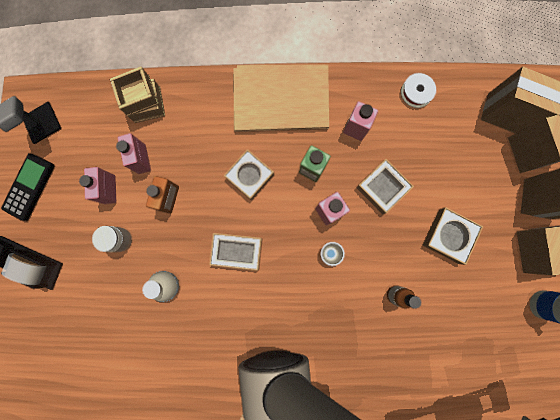

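```bash
cat > h.py <<'E'
import cv2,numpy as np
from plant import monitor,optics
def ray(c,px,z):
    p=cv2.undistortPoints(np.array(px,float).reshape(-1,1,2),c["K"],np.array(c["D"])).reshape(-1,2)
    T=c["world_to_cam"];R=T[:3,:3];o=-R.T@T[:3,3]
    d=np.c_[p,np.ones(len(p))]@R
    return o+d*((z-o[2])/d[:,2])[:,None]
def proj(c,P):
    T=c["world_to_cam"]
    return cv2.projectPoints(np.array(P,float).reshape(-1,1,3),cv2.Rodrigues(T[:3,:3])[0],T[:3,3],c["K"],np.array(c["D"]))[0].reshape(-1,2)
E
python3 - <<'E'
from h import *
c=optics.capture("top");f=c["frame"]
L=dict(green=(315,163),slim=(404,298),flask=(161,193),jar=(108,239),p1=(334,208),p2=(96,184),p3=(130,152),tok=(160,288),b1=(249,175),b2=(385,186),b3=(453,236),b4=(236,251))
t=[cv2.resize(f[v-30:v+30,u-30:u+30],(200,200),interpolation=cv2.INTER_CUBIC) for u,v in L.values()]
cv2.imwrite("pics/m.png",np.vstack([np.hstack(t[i:i+4]) for i in(0,4,8)]))
# base: recess grey floor + white frame
hsv=cv2.cvtColor(f,cv2.COLOR_BGR2HSV)
white=((hsv[...,1]<75)&(hsv[...,2]>125)).astype(np.uint8)
for n in("b1","b2","b3","b4"):
    u,v=L[n];m=np.zeros_like(white);m[v-38:v+38,u-38:u+38]=white[v-38:v+38,u-38:u+38]
    cs,_=cv2.findContours(m,cv2.RETR_CCOMP,cv2.CHAIN_APPROX_NONE)
    k=max(cs,key=cv2.contourArea)
    w=ray(c,k,36)[:,:2].astype(np.float32);print(n,cv2.minAreaRect(w))
    ins=[q for q in cs if q is not k and 100<cv2.contourArea(q)<cv2.contourArea(k)*.9]
    for q in ins:print("  in",cv2.contourArea(q),cv2.minAreaRect(ray(c,q,33)[:,:2].astype(np.float32)))
for n,r in dict(green=(30,95),).items():
    pass
def blob(n,m,z,r=26):
    u,v=L[n];a=np.zeros(m.shape,np.uint8);a[v-r:v+r,u-r:u+r]=m[v-r:v+r,u-r:u+r]
    cs,_=cv2.findContours(a,cv2.RETR_EXTERNAL,cv2.CHAIN_APPROX_NONE)
    for k in sorted(cs,key=cv2.contourArea)[-2:]:
        if len(k)>8: print(n,cv2.boundingRect(k),cv2.contourArea(k),cv2.minEnclosingCircle(ray(c,k,z)[:,:2].astype(np.float32)))
dark=(hsv[...,2]<75)
blob("green",dark,133);blob("slim",dark,145);blob("flask",dark,133);blob("jar",white,95)
E
```

```text
b1 ((637.93798828125, 83.16847229003906), (83.42378997802734, 83.45159912109375), 48.132015228271484)
  in 134.0 ((648.0326538085938, 83.3576889038086), (39.49351119995117, 57.86793518066406), 1.8702583312988281)
b2 ((603.4827880859375, -254.84947204589844), (90.21271514892578, 89.57455444335938), 42.946327209472656)
  in 179.5 ((619.89501953125, -272.467529296875), (66.20401000976562, 18.142864227294922), 43.03071594238281)
b3 ((477.5652160644531, -421.35321044921875), (97.64259338378906, 98.36930847167969), 61.70711135864258)
  in 260.0 ((480.7012023925781, -433.3127746582031), (77.15238189697266, 52.30363464355469), 13.869180679321289)
b4 ((446.9486389160156, 116.03844451904297), (113.88880920410156, 72.97396087646484), 83.4144515991211)
  in 151.0 ((447.88946533203125, 116.3271484375), (90.37704467773438, 48.99967956542969), 83.44364166259766)
green (310, 157, 12, 8) 13.0 ((648.7442626953125, -74.89356994628906), 12.982277870178223)
green (299, 165, 21, 17) 146.0 ((617.1586303710938, -58.390499114990234), 24.366798400878906)
slim (404, 294, 11, 13) 52.5 ((339.9706115722656, -266.42889404296875), 12.760100364685059)
slim (387, 286, 20, 21) 152.5 ((349.9165954589844, -240.15379333496094), 23.443025588989258)
flask (152, 187, 8, 11) 13.0 ((579.7625732421875, 284.412109375), 12.031500816345215)
flask (158, 180, 21, 34) 323.0 ((569.1548461914062, 254.17666625976562), 37.35894012451172)
jar (92, 226, 31, 26) 469.0 ((479.2205810546875, 410.69110107421875), 37.39735412597656)
```

View pics/m.png

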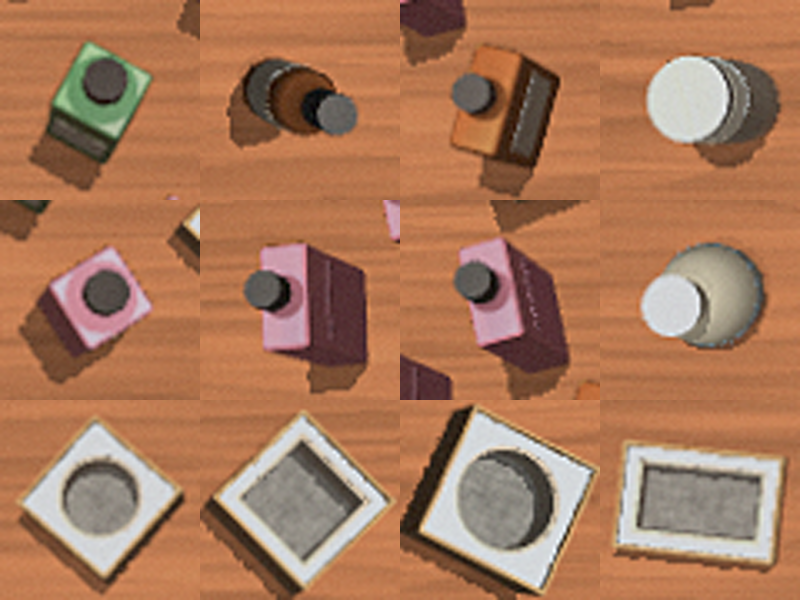

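Top view: the green square bottle is at (315,163). The pink ones with the same shape, at (334,208), (96,184) and (130,152), have the wrong colour. The brown flask is at (161,193), the slim at (404,298) and the jar at (108,239). Bases: small round (249,175), square (385,186), large round (453,236), oblong (236,251). The white inserts measure 6 mm or less under the outside sizes, which fits. Next I refine the cap centres and yaws.

```bash
python3 - <<'E'
from h import *
c=optics.capture("top");f=c["frame"];hsv=cv2.cvtColor(f,cv2.COLOR_BGR2HSV).astype(int)
H,S,V=hsv[...,0],hsv[...,1],hsv[...,2]
s=optics.capture("scene")
def cont(m,u,v,r):
    a=np.zeros(m.shape,np.uint8);a[v-r:v+r+1,u-r:u+r+1]=m[v-r:v+r+1,u-r:u+r+1]
    cs,_=cv2.findContours(a,cv2.RETR_EXTERNAL,cv2.CHAIN_APPROX_NONE)
    return max(cs,key=cv2.contourArea)
P={}
for n,u,v,z,m in(("green",316,157,133,(S<60)&(V<130)),("slim",415,302,145,(S<60)&(V>70)&(V<160)),("flask",153,191,133,(S<70)&(V<135)),("jar",104,239,95,(S<60)&(V>170)),("p1",336,206,133,(S<60)&(V<130)),("p2",80,182,133,(S<60)&(V<130)),("p3",122,146,133,(S<60)&(V<130)),("tok",152,292,120,(S<60)&(V>190))):
    k=cont(m,u,v,16 if n=="jar" else 9);w=ray(c,k,z)[:,:2].astype(np.float32)
    (x,y),wh,_=cv2.minAreaRect(w);P[n]=(x,y,z)
    print(n,np.round((x,y),1),np.round(wh,1),"scene px of top",proj(s,[x,y,z])[0].round(1))
for n,u,v,m in(("green",315,160,(H>40)&(H<85)&(S>50)&(V>85)),("flask",158,192,(S>90)&(V>0))):
    if n=="green":
        k=cont(m,u,v,22);print(n,cv2.minAreaRect(ray(c,k,103)[:,:2].astype(np.float32)))
# flask edge corners read from the crop (tile px -> image)
t=np.array([[80,45],[53,148],[100,165],[130,60]])/3.333-0.35+[131,163]
w=ray(c,t,103)[:,:2];print(w.round(1),np.degrees(np.arctan2(*(w[0]-w[1])[::-1])),np.degrees(np.arctan2(*(w[3]-w[2])[::-1])))
g=s["frame"].copy()
for n,p in P.items():
    q=proj(s,p)[0];cv2.drawMarker(g,tuple(int(i) for i in q.round()),(255,255,0),0,5,1)
cv2.imwrite("pics/s1.png",cv2.resize(g[120:290,170:490],(800,425),interpolation=2))
cv2.imwrite("pics/fl.png",np.hstack([cv2.resize(f[v-25:v+25,u-25:u+25],(400,400),interpolation=2) for u,v in((161,193),(315,163))]))
E
```

```text
green [654.4 -76.2] [26.8 25.1] scene px of top [238.4 199.3]
slim [ 335.4 -276.9] [23.4 23. ] scene px of top [191.1 137.6]
flask [583.2 291.4] [25.2 23. ] scene px of top [399.6 192. ]
jar [477.8 417.7] [57.  58.6] scene px of top [440.2 187.3]
p1 [ 544.9 -117.1] [27.2 26.3] scene px of top [230.3 176.2]
p2 [610.1 452.1] [24.2 21.9] scene px of top [472.6 201.5]
p3 [688.6 365.9] [26.6 23.9] scene px of top [442.6 218.3]
tok [361.3 293.2] [33.  36.6] scene px of top [387.6 157.4]
green ((654.1911010742188, -76.62521362304688), (51.68333053588867, 51.59939956665039), 61.823211669921875)
[[621.8 296.6]
 [549.5 313.7]
 [537.3 280. ]
 [610.5 260.6]] -13.319438270405124 -14.861313589044835
```

View pics/s1.png

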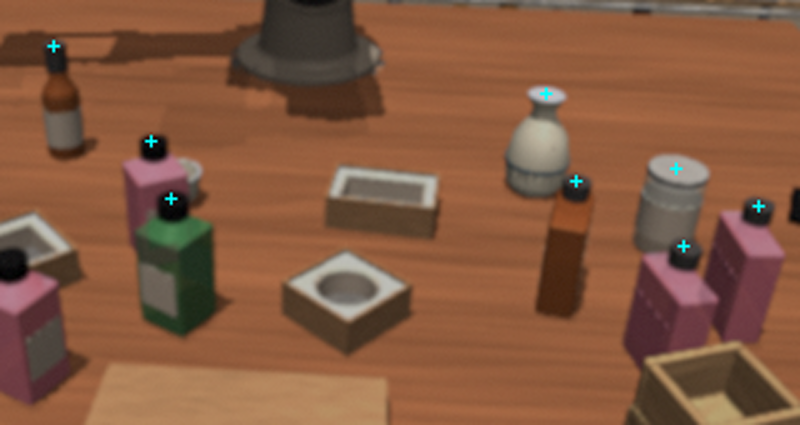

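View pics/fl.png

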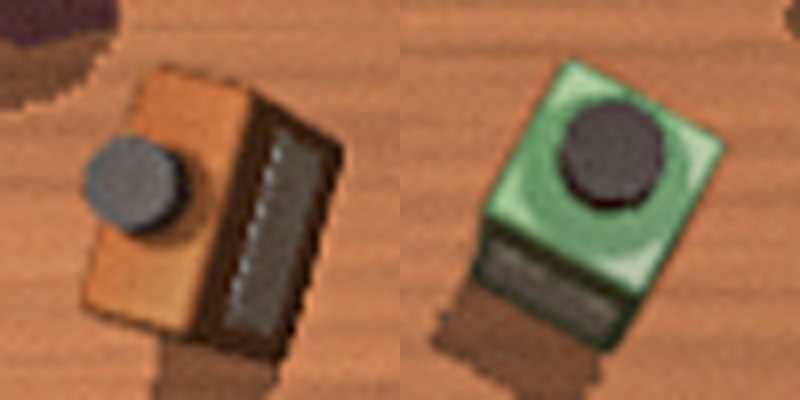

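The crosses carried over from the top view land on the caps in the scene view: slim (191,138), green (238,199), flask (400,192), jar (440,187). That confirms the poses. The enlarged crop confirms the green square bottle and the brown flask. The slim goes first.

```bash
cat > go.py <<'E'
import sys
from h import *
from scipy.spatial.transform import Rotation as Ro
o=monitor.get_obs();p=o["tool_pos"];y=o["tcp_rot"][2]
x,yy,z=map(float,sys.argv[1:4]);yaw=np.radians(float(sys.argv[4])) if len(sys.argv)>4 else y
R=Ro.from_euler("xyz",[np.pi,0,yaw]).as_matrix()
print("pos",p.round(1),"yaw",np.degrees(y).round(2),"rot",o["tcp_rot"].round(3))
print("spin",(-np.degrees(yaw-y)/90).round(4),"then lin",(R.T@(np.array([x,yy,z])-p)/200).round(4))
E
python3 go.py 335.4 -276.9 226
```

```text
pos [ 122.7 -510.3  226.4] yaw 13.51 rot [-3.141 -0.     0.236]
spin -0.0 then lin [ 1.3069 -0.8862  0.0022]
```

Emit:
servo_tool(
  linear=[
    [0.15,-0.1,0],
    [0.2,-0.136,0],
    [0.2,-0.136,0],
    [0.2,-0.136,0],
    [0.2,-0.136,0],
    [0.2,-0.136,0],
    [0.157,-0.106,0],
    [0,0,0],
  ],
  spin=[0,0,0,0,0,0,0,0],
  hand=1,
)

```text
time: 1.25
tool_pos: [336.6, -275.4, 226.8]
tcp_rot: [-3.141, -0.0, 0.24]
contact_force: [-0.8, 0.4, 0.4]
grip_width: 91.7
finger_force: 0.0
```

```bash
python3 go.py 335.4 -276.9 110
```

```text
pos [ 336.6 -275.4  226.8] yaw 13.73 rot [-3.141 -0.     0.24 ]
spin -0.0 then lin [-0.0073  0.0057  0.5839]
```

Emit:
servo_tool(
  linear=[
    [0,0,0.08],
    [0,0,0.1],
    [0,0,0.1],
    [0,0,0.1],
    [0,0,0.1],
    [0,0,0.1],
    [0,0,0],
    [0,0,0],
  ],
  spin=[0,0,0,0,0,0,0,0],
)

```text
time: 2.25
tool_pos: [335.4, -277.9, 111.3]
tcp_rot: [3.141, -0.0, 0.235]
contact_force: [0.3, -0.2, -0.2]
grip_width: 91.6
finger_force: 0.0
```

```bash
python3 go.py 335.4 -276.9 110
```

```text
pos [ 335.4 -277.9  111.3] yaw 13.47 rot [ 3.141 -0.     0.235]
spin -0.0 then lin [ 0.001  -0.0049  0.0065]
```

Emit:
servo_tool(
  linear=[
    [0,0,0],
    [0,0,0],
    [0,0,0],
    [0,0,0],
    [0,0,0],
    [0,0,0],
    [0,0,0],
    [0,0,0],
  ],
  spin=[0,0,0,0,0,0,0,0],
  hand=-1,
)

```text
time: 3.25
tool_pos: [335.4, -277.2, 110.7]
tcp_rot: [3.141, 0.0, 0.236]
contact_force: [-0.7, -0.8, -0.2]
grip_width: 26.4
finger_force: 30.0
```

Emit:
servo_tool(
  linear=[
    [0,0,-0.04],
    [0,0,-0.08],
    [0,0,-0.12],
    [0,0,-0.14],
    [0,0,-0.14],
    [0,0,-0.14],
    [0,0,-0.1],
    [0,0,-0.04],
  ],
  spin=[0,0,0,0,0,0,0,0],
)

```text
time: 4.25
tool_pos: [335.6, -277.2, 272.0]
tcp_rot: [3.14, -0.001, 0.236]
contact_force: [-0.5, -0.6, -2.0]
grip_width: 26.7
finger_force: 30.0
```

```bash
python3 go.py 637.9 83.2 270
```

```text
pos [ 335.6 -277.2  272. ] yaw 13.51 rot [ 3.14e+00 -1.00e-03  2.36e-01]
spin -0.0 then lin [ 1.8909 -1.3989  0.0099]
```

Emit:
servo_tool(
  linear=[
    [0.04,-0.03,0],
    [0.08,-0.059,0],
    [0.11,-0.081,0],
    [0.13,-0.096,0],
    [0.14,-0.104,0],
    [0.15,-0.111,0],
    [0.15,-0.111,0],
    [0.15,-0.111,0],
  ],
  spin=[0,0,0,0,0,0,0,0],
)

```text
time: 5.25
tool_pos: [487.6, -94.1, 269.4]
tcp_rot: [-3.14, 0.002, 0.236]
contact_force: [0.6, -0.1, -1.9]
grip_width: 26.6
finger_force: 30.0
```

Emit:
servo_tool(
  linear=[
    [0.15,-0.111,0],
    [0.15,-0.111,0],
    [0.15,-0.111,0],
    [0.15,-0.111,0],
    [0.13,-0.096,0],
    [0.1,-0.074,0],
    [0.07,-0.052,0],
    [0.04,-0.03,0],
  ],
  spin=[0,0,0,0,0,0,0,0],
)

```text
time: 6.25
tool_pos: [637.4, 84.7, 268.9]
tcp_rot: [-3.141, 0.003, 0.237]
contact_force: [-0.4, 0.6, -2.3]
grip_width: 26.5
finger_force: 30.0
```

```bash
python3 go.py 637.9 83.2 116
```

```text
pos [637.4  84.7 268.9] yaw 13.57 rot [-3.141e+00  3.000e-03  2.370e-01]
spin -0.0 then lin [5.000e-04 7.700e-03 7.644e-01]
```

Emit:
servo_tool(
  linear=[
    [0,0.007,0.06],
    [0,0,0.1],
    [0,0,0.12],
    [0,0,0.12],
    [0,0,0.12],
    [0,0,0.08],
    [0,0,0],
    [0,0,0],
  ],
  spin=[0,0,0,0,0,0,0,0],
)

```text
time: 7.25
tool_pos: [638.4, 81.7, 151.6]
tcp_rot: [3.141, -0.002, 0.236]
contact_force: [0.4, -0.0, -1.3]
grip_width: 26.4
finger_force: 30.0
```

```bash
python3 go.py 637.9 83.2 117; python3 - <<'E'
from h import *
c=optics.capture("top");d=optics.capture("scene")
a=c["frame"][130:210,190:310];s=d["frame"][160:280,250:370]
cv2.imwrite("pics/a1.png",np.hstack([cv2.resize(a,(600,400),interpolation=2)[:, :400],cv2.resize(s,(400,400),interpolation=2)]))
E
```

```text
pos [638.4  81.7 151.6] yaw 13.5 rot [ 3.141e+00 -2.000e-03  2.360e-01]
spin -0.0 then lin [-0.0008 -0.0079  0.173 ]
```

View pics/a1.png

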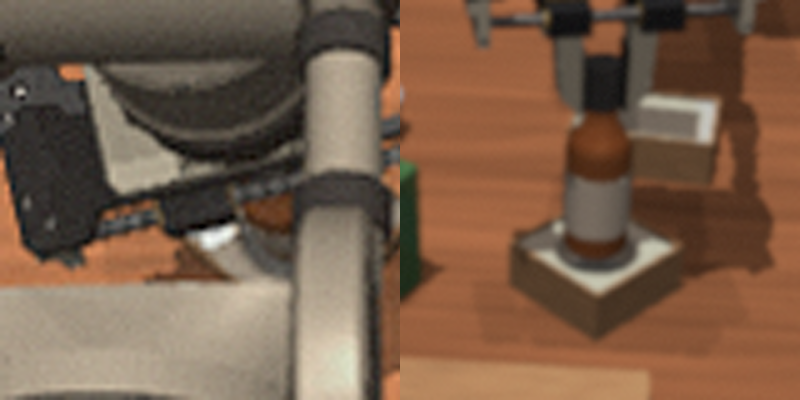

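The slim hangs upright and centred over the small recess, at about (600,240) in the crop. I lower it.

Emit:
servo_tool(
  linear=[
    [0,-0.006,0.03],
    [0,0,0.04],
    [0,0,0.04],
    [0,0,0.03],
    [0,0,0.02],
    [0,0,0.01],
    [0,0,0.003],
    [0,0,0],
  ],
  spin=[0,0,0,0,0,0,0,0],
)

```text
time: 8.35
tool_pos: [637.8, 83.0, 116.7]
tcp_rot: [3.141, -0.001, 0.236]
contact_force: [-1.6, 0.1, 2.6]
grip_width: 26.4
finger_force: 30.0
```

```bash
python3 go.py 637.9 83.2 117
```

```text
pos [637.8  83.  116.7] yaw 13.51 rot [ 3.141e+00 -1.000e-03  2.360e-01]
spin -0.0 then lin [ 0.0004 -0.0007 -0.0013]
```

Emit:
servo_tool(
  linear=[
    [0,0,0],
    [0,0,0],
    [0,0,0],
    [0,0,0],
    [0,0,0],
    [0,0,0],
    [0,0,0],
    [0,0,0],
  ],
  spin=[0,0,0,0,0,0,0,0],
  hand=1,
)

```text
time: 9.35
tool_pos: [637.7, 83.0, 116.1]
tcp_rot: [3.141, -0.0, 0.236]
contact_force: [-0.3, 0.1, 0.2]
grip_width: 91.9
finger_force: 0.0
```

Emit:
servo_tool(
  linear=[
    [0,0,-0.04],
    [0,0,-0.06],
    [0,0,-0.1],
    [0,0,-0.12],
    [0,0,-0.12],
    [0,0,-0.12],
    [0,0,-0.04],
    [0,0,0],
  ],
  spin=[0,0,0,0,0,0,0,0],
)

```text
time: 10.35
tool_pos: [637.8, 83.0, 236.6]
tcp_rot: [3.141, -0.001, 0.236]
contact_force: [0.1, 0.5, -1.2]
grip_width: 91.7
finger_force: 0.0
```

```bash
python3 go.py 654.4 -76.4 220 -28.2
```

```text
pos [637.8  83.  236.6] yaw 13.51 rot [ 3.141e+00 -1.000e-03  2.360e-01]
spin 0.4635 then lin [0.45   0.6633 0.0832]
```

Emit:
servo_tool(
  linear=[
    [0,0,0],
    [0,0,0],
    [0,0,0],
    [0,0,0],
    [0,0,0],
    [0.09,0.13,0],
    [0.11,0.16,0],
    [0.11,0.16,0],
  ],
  spin=[0.09,0.1,0.1,0.1,0.0735,0,0,0],
)

```text
time: 11.35
tool_pos: [649.3, -26.4, 234.6]
tcp_rot: [3.141, 0.002, -0.492]
contact_force: [0.3, -0.1, 0.7]
grip_width: 91.8
finger_force: 0.0
```

Emit:
servo_tool(
  linear=[
    [0.09,0.133,0],
    [0.05,0.08,0],
    [0,0,0],
    [0,0,0],
    [0,0,0],
    [0,0,0],
    [0,0,0],
    [0,0,0],
  ],
  spin=[0,0,0,0,0,0,0,0],
)

```text
time: 12.35
tool_pos: [654.3, -76.2, 236.2]
tcp_rot: [3.142, -0.0, -0.492]
contact_force: [0.3, 0.3, -0.3]
grip_width: 92.0
finger_force: 0.0
```

```bash
python3 go.py 654.4 -76.4 75 -28.2
```

```text
pos [654.3 -76.2 236.2] yaw -28.19 rot [ 3.142 -0.    -0.492]
spin 0.0001 then lin [0.001  0.0009 0.8058]
```

Emit:
servo_tool(
  linear=[
    [0,0,0.08],
    [0,0,0.13],
    [0,0,0.14],
    [0,0,0.14],
    [0,0,0.14],
    [0,0,0.11],
    [0,0,0.05],
    [0,0,0.015],
  ],
  spin=[0,0,0,0,0,0,0,0],
)

```text
time: 13.35
tool_pos: [654.0, -76.3, 74.3]
tcp_rot: [3.141, 0.001, -0.492]
contact_force: [0.2, -0.3, -0.1]
grip_width: 91.8
finger_force: 0.0
```

Emit:
servo_tool(
  linear=[
    [0,0,0],
    [0,0,0],
    [0,0,0],
    [0,0,0],
    [0,0,0],
    [0,0,0],
    [0,0,0],
    [0,0,0],
  ],
  spin=[0,0,0,0,0,0,0,0],
  hand=-1,
)

```text
time: 14.35
tool_pos: [654.4, -76.3, 75.4]
tcp_rot: [-3.142, -0.0, -0.492]
contact_force: [-0.5, 0.7, 2.8]
grip_width: 54.2
finger_force: 29.8
```

Emit:
servo_tool(
  linear=[
    [0,0,-0.04],
    [0,0,-0.08],
    [0,0,-0.12],
    [0,0,-0.14],
    [0,0,-0.14],
    [0,0,-0.14],
    [0,0,-0.1],
    [0,0,-0.04],
  ],
  spin=[0,0,0,0,0,0,0,0],
)

```text
time: 15.35
tool_pos: [654.7, -76.4, 237.2]
tcp_rot: [-3.141, -0.003, -0.492]
contact_force: [-0.4, 0.8, -4.1]
grip_width: 54.0
finger_force: 29.8
```

```bash
python3 go.py 603.5 -254.8 81 -47.1
```

```text
pos [654.7 -76.4 237.2] yaw -28.21 rot [-3.141e+00 -3.000e-03 -4.920e-01]
spin 0.2099 then lin [0.479  0.7946 0.7811]
```

Emit:
servo_tool(
  linear=[
    [0,0,0],
    [0,0,0],
    [0,0,0],
    [0.04,0.07,0],
    [0.07,0.115,0],
    [0.08,0.13,0],
    [0.08,0.135,0],
    [0.08,0.135,0],
  ],
  spin=[0.06,0.09,0.06,0,0,0,0,0],
)

```text
time: 16.35
tool_pos: [615.2, -209.2, 234.8]
tcp_rot: [3.141, 0.0, -0.82]
contact_force: [1.0, -0.7, -2.6]
grip_width: 53.9
finger_force: 29.8
```

Emit:
servo_tool(
  linear=[
    [0.07,0.115,0],
    [0.04,0.065,0],
    [0.019,0.03,0],
    [0,0,0],
    [0,0,0.06],
    [0,0,0.1],
    [0,0,0.12],
    [0,0,0.12],
  ],
  spin=[0,0,0,0,0,0,0,0],
)

```text
time: 17.35
tool_pos: [603.1, -253.5, 153.5]
tcp_rot: [3.141, 0.001, -0.821]
contact_force: [1.4, 0.0, -2.7]
grip_width: 53.8
finger_force: 29.8
```

Emit:
servo_tool(
  linear=[
    [0,0,0.1],
    [0,0,0.05],
    [0,0,0],
    [0,0,0],
    [0,0,0],
    [0,0,0],
    [0,0,0],
    [0,0,0],
  ],
  spin=[0,0,0,0,0,0,0,0],
)

```text
time: 18.35
tool_pos: [603.0, -254.8, 125.2]
tcp_rot: [-3.142, -0.0, -0.822]
contact_force: [-0.8, 0.1, -3.6]
grip_width: 54.1
finger_force: 29.8
```

```bash
python3 go.py 603.5 -254.8 81.4 -47.1;python3 - <<'E'
from h import *
c=optics.capture("top");d=optics.capture("scene")
a=c["frame"][150:220,350:420];s=d["frame"][120:260,120:260]
b=c["frame"][140:210,214:284]
cv2.imwrite("pics/a2.png",np.hstack([cv2.resize(i,(260,260),interpolation=2) for i in(a,s,b)]))
E
```

```text
pos [ 603.  -254.8  125.2] yaw -47.11 rot [-3.142 -0.    -0.822]
spin -0.0001 then lin [ 0.0015 -0.0017  0.2191]
```

View pics/a2.png

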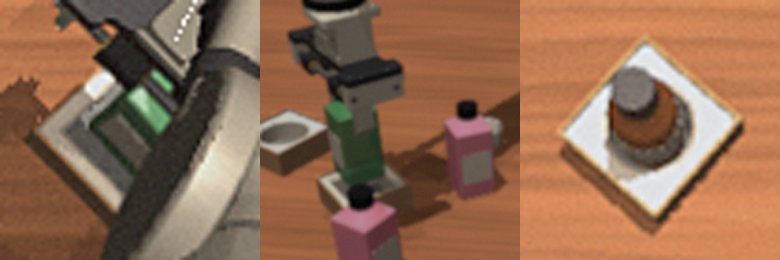

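The slim stands in its recess. The green bottle hangs squarely over the square recess, so I lower it.

Emit:
servo_tool(
  linear=[
    [0,0,0.03],
    [0,0,0.05],
    [0,0,0.05],
    [0,0,0.04],
    [0,0,0.025],
    [0,0,0.015],
    [0,0,0.007],
    [0,0,0],
  ],
  spin=[0,0,0,0,0,0,0,0],
)

```text
time: 19.45
tool_pos: [603.1, -254.8, 81.9]
tcp_rot: [-3.142, -0.0, -0.822]
contact_force: [-0.7, 0.2, -3.2]
grip_width: 53.5
finger_force: 29.8
```

```bash
python3 go.py 603.5 -254.8 81.4 -47.1
```

```text
pos [ 603.1 -254.8   81.9] yaw -47.11 rot [-3.142 -0.    -0.822]
spin -0.0001 then lin [ 0.0012 -0.0015  0.0024]
```

Not yet carrying load on the felt, so a touch lower, then release and rise.

Emit:
servo_tool(
  linear=[
    [0,0,0.003],
    [0,0,0.002],
    [0,0,0],
    [0,0,0],
    [0,0,0],
    [0,0,0],
    [0,0,0],
    [0,0,0],
  ],
  spin=[0,0,0,0,0,0,0,0],
)

```text
time: 20.45
tool_pos: [603.3, -254.9, 81.4]
tcp_rot: [-3.141, -0.001, -0.822]
contact_force: [-2.2, 1.7, 5.7]
grip_width: 53.9
finger_force: 29.8
```

Emit:
servo_tool(
  linear=[
    [0,0,0],
    [0,0,0],
    [0,0,0],
    [0,0,0],
    [0,0,0],
    [0,0,0],
    [0,0,0],
    [0,0,0],
  ],
  spin=[0,0,0,0,0,0,0,0],
  hand=1,
)

```text
time: 21.45
tool_pos: [603.1, -254.8, 80.7]
tcp_rot: [3.142, -0.0, -0.822]
contact_force: [0.7, -0.5, 0.4]
grip_width: 91.9
finger_force: 0.0
```

Emit:
servo_tool(
  linear=[
    [0,0,-0.04],
    [0,0,-0.08],
    [0,0,-0.12],
    [0,0,-0.14],
    [0,0,-0.14],
    [0,0,-0.14],
    [0,0,-0.08],
    [0,0,-0.04],
  ],
  spin=[0,0,0,0,0,0,0,0],
)

```text
time: 22.45
tool_pos: [603.2, -254.8, 238.1]
tcp_rot: [-3.141, -0.002, -0.822]
contact_force: [0.2, -0.3, -0.8]
grip_width: 91.9
finger_force: 0.0
```

```bash
python3 go.py 581.5 289.8 238 -14.5
```

```text
pos [ 603.2 -254.8  238.1] yaw -47.1 rot [-3.141e+00 -2.000e-03 -8.220e-01]
spin -0.3623 then lin [-7.8680e-01 -2.6094e+00  3.0000e-04]
```

Emit:
servo_tool(
  linear=[
    [0,0,0],
    [0,0,0],
    [0,0,0],
    [0,0,0],
    [-0.04,-0.13,0],
    [-0.06,-0.2,0],
    [-0.07,-0.232,0],
    [-0.07,-0.232,0],
  ],
  spin=[-0.09,-0.1,-0.1,-0.0723,0,0,0,0],
)

```text
time: 23.45
tool_pos: [595.7, -87.6, 235.9]
tcp_rot: [-3.142, 0.002, -0.254]
contact_force: [0.7, -0.4, 0.1]
grip_width: 91.8
finger_force: 0.0
```

Emit:
servo_tool(
  linear=[
    [-0.07,-0.232,0],
    [-0.07,-0.232,0],
    [-0.07,-0.232,0],
    [-0.07,-0.232,0],
    [-0.07,-0.232,0],
    [-0.07,-0.232,0],
    [-0.07,-0.232,0],
    [-0.05,-0.16,0],
  ],
  spin=[0,0,0,0,0,0,0,0],
)

```text
time: 24.45
tool_pos: [580.2, 285.6, 235.7]
tcp_rot: [3.141, 0.002, -0.252]
contact_force: [1.0, 0.7, -0.0]
grip_width: 92.0
finger_force: 0.0
```

```bash
python3 go.py 581.5 289.8 76 -14.5
```

```text
pos [580.2 285.6 235.7] yaw -14.42 rot [ 3.141e+00  2.000e-03 -2.520e-01]
spin 0.0009 then lin [ 0.0009 -0.022   0.7984]
```

Emit:
servo_tool(
  linear=[
    [0,-0.028,0],
    [0,0,0.08],
    [0,0,0.12],
    [0,0,0.1],
    [0,0,0.05],
    [0,0,0],
    [0,0,0],
    [0,0,0],
  ],
  spin=[0,0,0,0,0,0,0,0],
)

```text
time: 25.45
tool_pos: [582.9, 289.0, 167.6]
tcp_rot: [-3.141, -0.001, -0.253]
contact_force: [-0.3, -0.3, 0.0]
grip_width: 91.9
finger_force: 0.0
```

```bash
python3 go.py 581.5 289.8 76 -14.5
```

```text
pos [582.9 289.  167.6] yaw -14.5 rot [-3.141e+00 -1.000e-03 -2.530e-01]
spin -0.0 then lin [-0.0078 -0.0024  0.4579]
```

Emit:
servo_tool(
  linear=[
    [-0.007,0,0.06],
    [0,0,0.1],
    [0,0,0.1],
    [0,0,0.1],
    [0,0,0.06],
    [0,0,0.03],
    [0,0,0.008],
    [0,0,0],
  ],
  spin=[0,0,0,0,0,0,0,0],
)

```text
time: 26.45
tool_pos: [581.5, 289.4, 75.6]
tcp_rot: [-3.141, -0.001, -0.253]
contact_force: [-0.6, 0.4, -0.2]
grip_width: 91.7
finger_force: 0.0
```

Emit:
servo_tool(
  linear=[
    [0,0,0],
    [0,0,0],
    [0,0,0],
    [0,0,0],
    [0,0,0],
    [0,0,0],
    [0,0,0],
    [0,0,0],
  ],
  spin=[0,0,0,0,0,0,0,0],
  hand=-1,
)

```text
time: 27.45
tool_pos: [581.2, 289.4, 75.2]
tcp_rot: [-3.141, -0.0, -0.253]
contact_force: [0.3, 0.9, 0.4]
grip_width: 36.4
finger_force: 29.8
```

Emit:
servo_tool(
  linear=[
    [0,0,-0.04],
    [0,0,-0.08],
    [0,0,-0.12],
    [0,0,-0.14],
    [0,0,-0.14],
    [0,0,-0.14],
    [0,0,-0.1],
    [0,0,-0.04],
  ],
  spin=[0,0,0,0,0,0,0,0],
)

```text
time: 28.45
tool_pos: [581.4, 289.3, 237.3]
tcp_rot: [-3.14, -0.002, -0.253]
contact_force: [-0.2, 0.2, -5.1]
grip_width: 36.1
finger_force: 29.7
```

```bash
python3 go.py 446.9 116 82 83.4
```

```text
pos [581.4 289.3 237.3] yaw -14.5 rot [-3.14e+00 -2.00e-03 -2.53e-01]
spin -1.0878 then lin [-0.938  -0.5686  0.7763]
```

Emit:
servo_tool(
  linear=[
    [0,0,0],
    [0,0,0],
    [0,0,0],
    [0,0,0],
    [0,0,0],
    [0,0,0],
    [0,0,0],
    [0,0,0],
  ],
  spin=[-0.05,-0.09,-0.1,-0.1,-0.1,-0.1,-0.1,-0.1],
)

```text
time: 29.45
tool_pos: [580.7, 289.0, 234.5]
tcp_rot: [-3.141, 0.002, 0.914]
contact_force: [0.4, -0.2, -4.6]
grip_width: 36.0
finger_force: 29.7
```

Emit:
servo_tool(
  linear=[
    [0,0,0],
    [0,0,0],
    [0,0,0],
    [0,0,0],
    [0,0,0],
    [-0.05,-0.03,0],
    [-0.1,-0.06,0],
    [-0.13,-0.08,0],
  ],
  spin=[-0.1,-0.1,-0.09,-0.0378,-0.02,0,0,0],
)

```text
time: 30.45
tool_pos: [540.0, 236.6, 234.8]
tcp_rot: [-3.141, 0.001, 1.455]
contact_force: [0.6, -0.8, -4.1]
grip_width: 36.1
finger_force: 29.7
```

Emit:
servo_tool(
  linear=[
    [-0.14,-0.085,0],
    [-0.14,-0.085,0],
    [-0.14,-0.085,0],
    [-0.13,-0.08,0],
    [-0.08,-0.05,0],
    [-0.028,-0.014,0],
    [0,0,0],
    [0,0,0],
  ],
  spin=[0,0,0,0,0,0,0,0],
)

```text
time: 31.45
tool_pos: [446.9, 116.4, 235.1]
tcp_rot: [3.141, -0.0, 1.456]
contact_force: [0.2, -0.6, -5.3]
grip_width: 36.4
finger_force: 29.7
```

```bash
python3 go.py 446.9 116 81.5 83.4
```

```text
pos [446.9 116.4 235.1] yaw 83.41 rot [ 3.141 -0.     1.456]
spin 0.0001 then lin [-1.80e-03  3.00e-04  7.68e-01]
```

Emit:
servo_tool(
  linear=[
    [0,0,0.06],
    [0,0,0.1],
    [0,0,0.12],
    [0,0,0.12],
    [0,0,0.1],
    [0,0,0.05],
    [0,0,0],
    [0,0,0],
  ],
  spin=[0,0,0,0,0,0,0,0],
)

```text
time: 32.45
tool_pos: [447.1, 116.1, 125.6]
tcp_rot: [3.14, -0.0, 1.456]
contact_force: [0.2, 0.4, -4.8]
grip_width: 36.0
finger_force: 29.7
```

```bash
python3 go.py 446.9 116 81.3 83.4;python3 - <<'E'
from h import *
c=optics.capture("top");d=optics.capture("scene")
a=c["frame"][205:285,196:276];s=d["frame"][130:230,275:375]
b=c["frame"][150:220,350:420]
cv2.imwrite("pics/a3.png",np.hstack([cv2.resize(i,(266,266),interpolation=2) for i in(a,s,b)]))
E
```

```text
pos [447.1 116.1 125.6] yaw 83.41 rot [ 3.14  -0.     1.456]
spin 0.0001 then lin [-0.0005 -0.0008  0.2217]
```

View pics/a3.png

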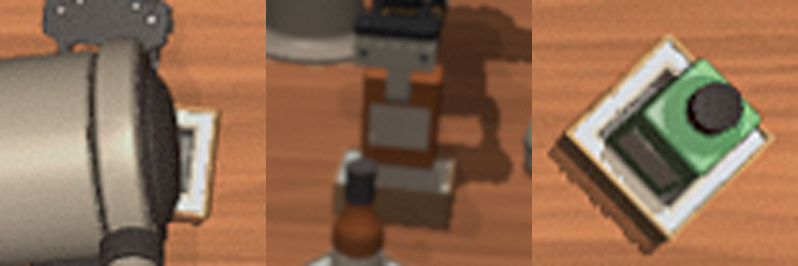

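The green bottle is seated in its recess. The flask is centred over the oblong recess: it spans columns 362–436 of the crop and the insert 345–452. I lower it.

Emit:
servo_tool(
  linear=[
    [0,0,0.03],
    [0,0,0.05],
    [0,0,0.05],
    [0,0,0.04],
    [0,0,0.025],
    [0,0,0.015],
    [0,0,0.01],
    [0,0,0.003],
  ],
  spin=[0,0,0,0,0,0,0,0],
)

```text
time: 33.55
tool_pos: [446.7, 115.9, 81.1]
tcp_rot: [3.141, 0.0, 1.456]
contact_force: [-2.5, -1.3, 6.9]
grip_width: 36.2
finger_force: 29.8
```

```bash
python3 go.py 446.9 116 81.3 83.4
```

```text
pos [446.7 115.9  81.1] yaw 83.41 rot [3.141 0.    1.456]
spin 0.0001 then lin [ 0.0005  0.001  -0.001 ]
```

Emit:
servo_tool(
  linear=[
    [0,0,0],
    [0,0,0],
    [0,0,0],
    [0,0,0],
    [0,0,0],
    [0,0,0],
    [0,0,0],
    [0,0,0],
  ],
  spin=[0,0,0,0,0,0,0,0],
  hand=1,
)

```text
time: 34.55
tool_pos: [446.5, 116.0, 80.5]
tcp_rot: [-3.142, 0.0, 1.456]
contact_force: [0.5, -0.3, -0.0]
grip_width: 91.7
finger_force: 0.0
```

Emit:
servo_tool(
  linear=[
    [0,0,-0.04],
    [0,0,-0.08],
    [0,0,-0.12],
    [0,0,-0.14],
    [0,0,-0.14],
    [0,0,-0.14],
    [0,0,-0.08],
    [0,0,-0.04],
  ],
  spin=[0,0,0,0,0,0,0,0],
)

```text
time: 35.55
tool_pos: [446.8, 116.0, 237.8]
tcp_rot: [3.14, -0.0, 1.456]
contact_force: [-0.7, -0.0, 0.7]
grip_width: 91.8
finger_force: 0.0
```

Emit:
servo_tool(
  linear=[
    [0,0,0],
    [0,0,0],
    [0,0,0],
    [0,0,0],
    [0,0,0],
    [0,0,0],
    [0,0,0],
    [0,0,0],
  ],
  spin=[0.1,0.11,0.11,0.11,0.11,0.11,0.11,0.11],
)

```text
time: 36.55
tool_pos: [446.2, 115.9, 236.2]
tcp_rot: [3.141, 0.001, 0.083]
contact_force: [-0.5, -0.7, 0.9]
grip_width: 91.9
finger_force: 0.0
```

```bash
python3 go.py 477.8 417.7 238 0
```

```text
pos [446.2 115.9 236.2] yaw 4.78 rot [3.141e+00 1.000e-03 8.300e-02]
spin 0.0531 then lin [ 0.1581 -1.5088 -0.0091]
```

Emit:
servo_tool(
  linear=[
    [0,0,0],
    [0.02,-0.17,0],
    [0.025,-0.24,0],
    [0.025,-0.25,0],
    [0.025,-0.25,0],
    [0.025,-0.25,0],
    [0.022,-0.22,0],
    [0.015,-0.13,0],
  ],
  spin=[0.053,0,0,0,0,0,0,0],
)

```text
time: 37.55
tool_pos: [475.5, 420.1, 235.5]
tcp_rot: [3.141, 0.001, 0.007]
contact_force: [-0.1, -0.5, 0.8]
grip_width: 91.5
finger_force: 0.0
```

Emit:
servo_tool(
  linear=[
    [0,0,0.06],
    [0,0,0.12],
    [0,0,0.14],
    [0,0,0.12],
    [0,0,0.05],
    [0,0,0],
    [0,0,0],
    [0,0,0],
  ],
  spin=[0,0,0,0,0,0,0,0],
)

```text
time: 38.55
tool_pos: [476.6, 418.4, 139.5]
tcp_rot: [-3.141, -0.002, 0.006]
contact_force: [-0.3, -0.5, 0.7]
grip_width: 91.9
finger_force: 0.0
```

```bash
python3 go.py 477.8 417.7 54 0
```

```text
pos [476.6 418.4 139.5] yaw 0.34 rot [-3.141e+00 -2.000e-03  6.000e-03]
spin 0.0037 then lin [0.0061 0.0033 0.4276]
```

Emit:
servo_tool(
  linear=[
    [0.006,0.003,0.05],
    [0,0,0.09],
    [0,0,0.1],
    [0,0,0.09],
    [0,0,0.06],
    [0,0,0.03],
    [0,0,0.008],
    [0,0,0],
  ],
  spin=[0,0,0,0,0,0,0,0],
)

```text
time: 39.55
tool_pos: [477.6, 417.7, 53.3]
tcp_rot: [-3.141, -0.001, 0.006]
contact_force: [-0.1, 0.6, 0.7]
grip_width: 91.9
finger_force: 0.0
```

Emit:
servo_tool(
  linear=[
    [0,0,0],
    [0,0,0],
    [0,0,0],
    [0,0,0],
    [0,0,0],
    [0,0,0],
    [0,0,0],
    [0,0,0],
  ],
  spin=[0,0,0,0,0,0,0,0],
  hand=-1,
)

```text
time: 40.55
tool_pos: [477.4, 417.7, 53.0]
tcp_rot: [-3.141, -0.0, 0.006]
contact_force: [0.1, 1.4, 0.7]
grip_width: 61.5
finger_force: 30.0
```

Emit:
servo_tool(
  linear=[
    [0,0,-0.04],
    [0,0,-0.09],
    [0,0,-0.14],
    [0,0,-0.15],
    [0,0,-0.15],
    [0,0,-0.15],
    [0,0,-0.11],
    [0,0,-0.05],
  ],
  spin=[0,0,0,0,0,0,0,0],
)

```text
time: 41.55
tool_pos: [477.6, 417.7, 231.3]
tcp_rot: [-3.14, -0.003, 0.006]
contact_force: [-0.2, 0.1, -4.3]
grip_width: 61.5
finger_force: 30.0
```

```bash
python3 go.py 477.6 -421.4 60 0
```

```text
pos [477.6 417.7 231.3] yaw 0.34 rot [-3.14e+00 -3.00e-03  6.00e-03]
spin 0.0038 then lin [-2.0000e-04  4.1956e+00  8.5640e-01]
```

Emit:
servo_tool(
  linear=[
    [0,0.04,0],
    [0,0.09,0],
    [0,0.14,0],
    [0,0.18,0],
    [0,0.2,0],
    [0,0.2,0],
    [0,0.2,0],
    [0,0.2,0],
  ],
  spin=[0.004,0,0,0,0,0,0,0],
)

```text
time: 42.55
tool_pos: [476.3, 165.7, 227.8]
tcp_rot: [3.141, 0.002, -0.001]
contact_force: [0.9, -0.1, -3.3]
grip_width: 61.4
finger_force: 30.0
```

Emit:
servo_tool(
  linear=[
    [0,0.2,0],
    [0,0.2,0],
    [0,0.2,0],
    [0,0.2,0],
    [0,0.2,0],
    [0,0.2,0],
    [0,0.2,0],
    [0,0.2,0],
  ],
  spin=[0,0,0,0,0,0,0,0],
)

```text
time: 43.55
tool_pos: [476.0, -153.7, 227.9]
tcp_rot: [-3.141, 0.002, -0.001]
contact_force: [0.8, -0.1, -4.7]
grip_width: 61.6
finger_force: 30.0
```

Emit:
servo_tool(
  linear=[
    [0,0.2,0],
    [0,0.2,0],
    [0,0.2,0],
    [0,0.2,0],
    [0,0.18,0],
    [0,0.14,0],
    [0,0.12,0],
    [0,0.07,0],
  ],
  spin=[0,0,0,0,0,0,0,0],
)

```text
time: 44.55
tool_pos: [476.0, -415.3, 227.5]
tcp_rot: [-3.14, 0.002, -0.002]
contact_force: [0.4, 0.5, -3.3]
grip_width: 61.5
finger_force: 30.0
```

```bash
python3 go.py 477.6 -421.4 59 0
```

```text
pos [ 476.  -415.3  227.5] yaw -0.11 rot [-3.14e+00  2.00e-03 -2.00e-03]
spin -0.0012 then lin [0.0082 0.0307 0.8423]
```

Emit:
servo_tool(
  linear=[
    [0.003,0.035,0],
    [0,0,0.06],
    [0,0,0.12],
    [0,0,0.14],
    [0,0,0.14],
    [0,0,0.1],
    [0,0,0.05],
    [0,0,0],
  ],
  spin=[0,0,0,0,0,0,0,0],
)

```text
time: 45.55
tool_pos: [477.5, -420.6, 106.2]
tcp_rot: [-3.14, 0.001, 0.0]
contact_force: [-0.5, 0.1, -3.9]
grip_width: 61.6
finger_force: 30.0
```

```bash
python3 go.py 477.6 -421.4 59 0;python3 - <<'E'
from h import *
c=optics.capture("top");d=optics.capture("scene")
a=c["frame"][196:276,413:493];s=d["frame"][120:220,85:185]
b=c["frame"][205:285,190:270]
cv2.imwrite("pics/a4.png",np.hstack([cv2.resize(i,(266,266),interpolation=2) for i in(a,s,b)]))
E
```

```text
pos [ 477.5 -420.6  106.2] yaw 0.01 rot [-3.14e+00  1.00e-03  0.00e+00]
spin 0.0001 then lin [0.0004 0.0039 0.2362]
```

View pics/a4.png

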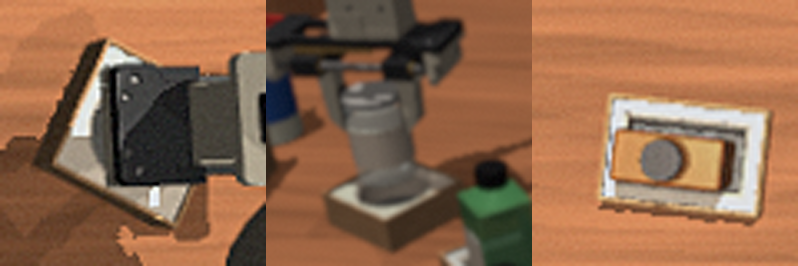

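The flask is seated. The jar looks slightly left of the recess in the scene crop, so I check that numerically before lowering.

```bash
python3 - <<'E'
from h import *
d=optics.capture("scene");f0=cv2.imread("pics/scene0.png")
h=cv2.cvtColor(f0,cv2.COLOR_BGR2HSV)
m=((h[...,1]<80)&(h[...,2]>110)).astype(np.uint8);a=np.zeros_like(m);a[175:220,100:170]=m[175:220,100:170]
k=max(cv2.findContours(a,cv2.RETR_EXTERNAL,cv2.CHAIN_APPROX_NONE)[0],key=cv2.contourArea)
print("scene insert",cv2.minAreaRect(ray(d,k,36)[:,:2].astype(np.float32)))
th=np.linspace(0,2*np.pi,40)
circ=lambda x,y,z,r:np.c_[x+r*np.cos(th),y+r*np.sin(th),0*th+z]
g=cv2.resize(d["frame"][120:220,85:185],(600,600),interpolation=2)
for P,col in((circ(477.5,-420.6,53,31),(0,255,0)),(circ(477.5,-420.6,148,31),(0,255,0)),(circ(477.6,-421.4,36,37),(0,0,255))):
    q=((proj(d,P)-[85,120]+.5)*6).astype(int);cv2.polylines(g,[q],True,col,1)
cv2.imwrite("pics/a5.png",g)
E
```

```text
scene insert ((471.0513000488281, -422.6358642578125), (102.29156494140625, 100.90026092529297), 62.434452056884766)
```

View pics/a5.png

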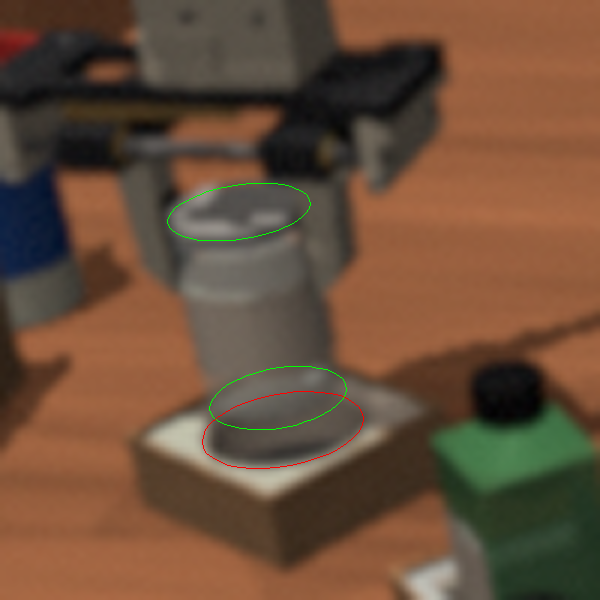

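The drawn rings fit: red (283,430) on the recess and green (278,398) on the jar's foot, so the lean was only perspective. I lower it.

Emit:
servo_tool(
  linear=[
    [0,0.002,0.03],
    [0,0,0.05],
    [0,0,0.05],
    [0,0,0.04],
    [0,0,0.03],
    [0,0,0.02],
    [0,0,0.01],
    [0,0,0.003],
  ],
  spin=[0,0,0,0,0,0,0,0],
)

```text
time: 46.7
tool_pos: [477.7, -421.9, 60.4]
tcp_rot: [3.141, -0.0, -0.0]
contact_force: [0.1, -0.1, -2.8]
grip_width: 61.5
finger_force: 30.0
```

```bash
python3 go.py 477.6 -421.4 59 0
```

```text
pos [ 477.7 -421.9   60.4] yaw -0.03 rot [ 3.141 -0.    -0.   ]
spin -0.0003 then lin [-0.0006 -0.0026  0.007 ]
```

Emit:
servo_tool(
  linear=[
    [0,0,0.004],
    [0,0,0.002],
    [0,0,0.001],
    [0,0,0],
    [0,0,0],
    [0,0,0],
    [0,0,0],
    [0,0,0],
  ],
  spin=[0,0,0,0,0,0,0,0],
)

```text
time: 47.7
tool_pos: [477.7, -421.9, 59.0]
tcp_rot: [3.141, -0.0, -0.0]
contact_force: [1.1, -0.1, -1.9]
grip_width: 61.6
finger_force: 30.0
```

Emit:
servo_tool(
  linear=[
    [0,0,0],
    [0,0,0],
    [0,0,0],
    [0,0,0],
    [0,0,0],
    [0,0,0],
    [0,0,0],
    [0,0,0],
  ],
  spin=[0,0,0,0,0,0,0,0],
  hand=1,
)

```text
time: 48.7
tool_pos: [477.6, -421.9, 58.9]
tcp_rot: [3.142, 0.0, -0.001]
contact_force: [-0.3, -0.7, -0.4]
grip_width: 91.9
finger_force: 0.0
```

Emit:
servo_tool(
  linear=[
    [0,0,-0.04],
    [0,0,-0.09],
    [0,0,-0.14],
    [0,0,-0.15],
    [0,0,-0.15],
    [0,0,-0.15],
    [0,0,-0.11],
    [0,0,-0.05],
  ],
  spin=[0,0,0,0,0,0,0,0],
)

```text
time: 49.7
tool_pos: [478.0, -422.2, 237.9]
tcp_rot: [3.139, -0.003, -0.0]
contact_force: [0.0, 0.2, 0.2]
grip_width: 91.8
finger_force: 0.0
```

Emit:
servo_tool(
  linear=[
    [-0.15,0,0],
    [-0.2,0,0],
    [-0.2,0,0],
    [-0.2,0,0],
    [-0.2,0,0],
    [-0.1,0,0],
    [0,0,0],
    [0,0,0],
  ],
  spin=[0,0,0,0,0,0,0,0],
)

```text
time: 50.7
tool_pos: [268.5, -421.9, 235.0]
tcp_rot: [3.141, -0.001, -0.0]
contact_force: [0.9, 0.7, 0.0]
grip_width: 91.3
finger_force: 0.0
```

```bash
python3 - <<'E'
from h import *
c=optics.capture("top");d=optics.capture("scene")
f=c["frame"];hsv=cv2.cvtColor(f,cv2.COLOR_BGR2HSV).astype(int);S,V=hsv[...,1],hsv[...,2]
m=(S<60)&(V<160)&(V>40)
for n,p,bb in(("slim",(637.9,83.2,151),m),("square",(603.5,-254.8,139),(S<60)&(V<130)),("flask",(446.9,116,139),m),("jar",(477.6,-421.4,101),(S<60)&(V>170))):
    q=proj(c,p)[0];u,v=q.round().astype(int);r=16 if n=="jar" else 9
    a=np.zeros(bb.shape,np.uint8);a[v-r:v+r,u-r:u+r]=bb[v-r:v+r,u-r:u+r]
    k=max(cv2.findContours(a,0,1)[0],key=cv2.contourArea)
    x=cv2.minAreaRect(ray(c,k,p[2])[:,:2].astype(np.float32));print(n,np.round(np.array(x[0])-p[:2],1),np.round(x[1],1))
cv2.imwrite("pics/end.png",np.hstack([cv2.resize(f[100:310,60:500],(440,210)),cv2.resize(d["frame"][100:300,80:440],(360,210))]))
E
```

```text
slim [-1.   0.3] [24.2 24.5]
square [-0.1 -0.7] [26.5 28.4]
flask [-2.4  1.4] [23.9 23.6]
jar [ 6.4 -0.1] [77.9 60. ]
```

View pics/end.png

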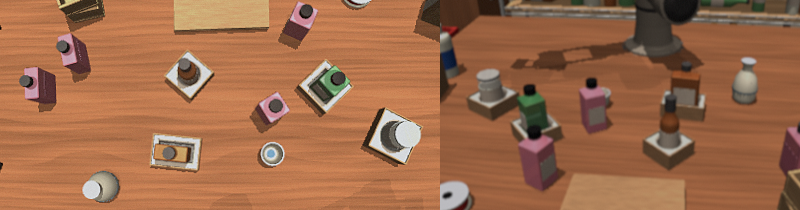

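All four bottles stand upright in their own bases, and the sake flask and cup have not moved. The measured tops lie within 3 mm of the recess centres. The jar's reading of 6 mm comes from its white lid merging with the white insert in the mask. I hand the job in.

```bash
python3 -c "
from plant import workorder
print(workorder.close_job())"
```

```text
the job is handed in; nothing more can be done
None
```

All four bottles stand upright in their matching gift-box bases, the sake flask and cup were left where they stood, and the job is handed in (no verdict was returned; the jar's centring was judged from the arm's position, not measured afterwards).

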